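Release a returned air adaptor from the test coupler

TASK

A returned air-line adaptor (brass, with an orange cap) is still locked in the tilted coupler of the blue test stand. Pull the coupler's black spring collar back against its spring, turn it anticlockwise (seen from its open end), feel for the release notch somewhere among the green dots and leave it dropped home there, so that it stays unlocked; then draw the adaptor out, set it down in the red tray without dropping it, and let go. Do not push the carton, the mug or the orange spool about.

Things in the scene. Friction and masses are not known exactly. Their poses are not given: they have to be found in the camera images.
- stand: Blue wedge-shaped air-test stand on a steel base plate 170 x 140 mm, fixed; origin on the bench, +x away from the robot at yaw 0. Its square upper face (110 x 110 mm) leans 20 degrees to the stand's -x side (the robot's side); face centre at (-5, 0, 95) mm in this frame. A gauge sits on its -y side.
- coupler: Fixed steel coupler on the inclined face. Origin: face centre; z along the coupler, outwards (20 degrees off vertical, leaning to the stand's -x side). Dark flange 64 mm across, 8 mm high, then a 34 mm neck to z = 30 mm, then a keyed socket 17.5 mm square inside (z 30 to 48 mm), hidden by the collar. On the flange a red dot at -x (locked) and three green dots (released).
- collar: Black eight-sided collar round the coupler, 50 mm across flats (flats 21 wide, 32 mm tall, normals every 45 degrees from its x). Origin on the axis at mid height, 44 mm out from the face when home; z outwards. Sprung: slides out 9 mm to a stop, 6 N at home, 12 N at the stop. Pulled 7 mm or more it turns about +z (anticlockwise from outside) with 0.06 N m friction. Weighs 120 g.
- adaptor: Loose brass adaptor, about 150 g, 58 mm tall: foot 16 x 16 x 18 mm, two lugs (36 mm across along y, 9 mm wide, 19 to 23 mm up), neck 20 mm across, orange round cap 26 mm across from 40 to 58 mm up, the grip (70 to 88 mm out from the face while in). Origin: centre of the foot's underside; z to the cap. It clears the collar after 35 mm straight along the coupler's axis.
- seat (a point): Centre of the socket floor in the coupler, on its axis, 30 mm out from the face: the adaptor's origin is here while it is in.
- tray: Red open tray, fixed, empty, 170 (x) x 210 (y) x 45 mm high, walls and floor 4 mm thick; origin under its centre, on the bench.
- carton: Small cardboard carton 90 x 120 x 70 mm with a white band, a bystander; origin under its centre.
- mug: Yellow mug, 76 mm in diameter, 85 mm tall, a bystander; origin under its centre.
- spool: Orange cylinder-shaped spool, 70 mm in diameter, 60 mm tall, a bystander; origin under its centre.
- stripe (a point): White stripe on the collar's -x side, at its rim. Turn 0: stripe at the red dot, collar x along coupler x. It starts at 0 to 0.1 rad (some play while home). The notch where it drops home released lies somewhere from 0.92 to 1.40 rad (the green dots), different each time and unseen; it is about 0.1 rad wide, ridges 6.5 mm high before and after it: feel for it. End stop 1.55 rad.
- lip (a point): Tip of one of the two brass lips inside the collar's mouth (on its +y and -y, 9 mm wide, 12.5 mm from the axis, 60 mm out from the face when home). They overhang the adaptor's lugs and hold it in until the collar is turned.

How it is judged (in metres and radians):
On the way, in this order (a step that is already met when the one before it is completed fails the run):
1. the collar is pulled back along its axis by more than 6.5 mm (z of collar in the frame of coupler above 0.0505 m), for 0.1 s.
2. the collar is turned to its release notch (more than 0.8 rad), is home again (within 2.5 mm) and let go, with the adaptor still in its socket (angle between the x axis of collar and the x axis of coupler, either way round above 0.8 rad and z of collar in the frame of coupler below 0.0465 m and contact force between the fingers and collar below 0.3 N and distance between adaptor and seat below 0.012 m), for 0.2 s.
3. the adaptor rests on the tray while the fingers still hold it (set down, not dropped) (contact force between adaptor and tray above 0.2 N and contact force between the fingers and adaptor above 0.2 N and x of adaptor in the frame of tray between -0.083 and 0.083 m and y of adaptor in the frame of tray between -0.103 and 0.103 m), for 0.04 s.
At the end, for the whole second after the job is handed in: The adaptor lies or stands at rest inside the red tray (its foot within the tray's walls and below 35 mm above the bench), the collar is turned more than 0.8 rad towards release and home within 2.5 mm; nothing is held (x of adaptor in the frame of tray between -0.083 and 0.083 m and y of adaptor in the frame of tray between -0.103 and 0.103 m and z of adaptor in the frame of tray between -0.01 and 0.035 m and linear speed of adaptor below 0.03 m/s and contact force between adaptor and tray above 0.2 N and angle between the x axis of collar and the x axis of coupler, either way round above 0.8 rad and z of collar in the frame of coupler below 0.0465 m); the robot touches nothing.
It fails at once if the small carton is moved more than 30 mm (distance of carton from where it was at the start of the episode above 0.03 m).
It fails at once if the mug is moved more than 30 mm (distance of mug from where it was at the start of the episode above 0.03 m).
It fails at once if the spool is moved more than 30 mm (distance of spool from where it was at the start of the episode above 0.03 m).
It also fails if it takes over 58 s, if anything falls off the work surface, if the arm or the gripper's body presses on something with over 40 N, if the wrist force passes 120 N, or if a joint passes its speed limit or range.

ROBOT

A 6-joint arm with a two-finger parallel gripper is mounted at the origin on the work surface. World frame = base frame: x ahead of the robot, y to its left, z up, the work surface at z = 0. Lengths are in mm, angles in degrees, forces in N, time in s.
With the tool pointing down it reaches from about 300 to 850 mm from the base axis. Payload 4.2 kg.
Tool frame: the origin (TCP) lies midway between the tips of the shut fingers; the grasp point (between the pads) lies 19 mm behind it; z points along the fingers, y is the line along which they close (so a half turn about z gives the same grasp; the last joint's range is limited). The gripper opens to 91 mm and grips with 3 to 60 N. Pads are 32 mm wide; open, the fingers measure 118 mm over their backs; the gripper's body (76 mm by 178 mm) begins 60 mm behind the grasp point.
Start: joints at [-67.323, 18.312, 89.639, -0, 72.044, -1.146], TCP at [232.26, -526.021, 213.976] pointing down, gripper open.
Joint ranges: [-177.97, 177.97], [-48.28, 115.42], [12.27, 149.76], [-77.06, 257.06], [2.81, 150.46], [-146.56, 146.56]. Speed limits (degrees/s): [147.25, 147.25, 180, 180, 180, 180].

INTERFACE

Orientations are given as [roll, pitch, yaw] about the fixed x, y, z axes, in that order (R = Rz(yaw) Ry(pitch) Rx(roll)).
In Python, from workcell import state, grab_frame, camera_model, job_done gives the robot as it stands.
- The arm moves only by the shell command python3 -m pendant FILE [OPENING] [FORCE], which reads ROWS from the file FILE. ROWS is a JSON list of rows, 1 to 8 of them, each an object with the fields x, y, z (the shift in mm), ax, ay, az (a rotation vector in degrees); a field left out counts as zero; each row shifts and turns the commanded pose from where the row before left it, along the tool's axes as they then stand; what a row does not reach is not made up. A row lasts 1/10 s, in which the tool goes at most 50 mm and 8.59 degrees, less where a joint would pass 70% of its speed; a pose out of reach is approached as far as the arm can. OPENING is the finger opening in mm, set as the command begins (- or left out keeps the last). The fingers move at their own pace and stop on an object; FORCE is the grip in N (left out, the last holds). Time passes only in rows, so rows that do not move let the fingers close. It prints the time, the measured TCP pose, the force, the opening and the grip force at its end. Input that does not fit is refused with a message, and nothing moves.
- state(): the state, without advancing time (a new reading comes with each control period).
- grab_frame(name): name is "side" or "top"; returns the picture (400x640x3 uint8, blue, green, red); there is no depth.
- camera_model(name): a dict with "fx", "fy", "cx", "cy" (pixels), "T" (4x4, takes a point from camera to world coordinates). Camera axes: x right, y up, looking along -z (the intrinsics and any distortion apply to the point x, -y, -z); pixel columns grow to the right and rows downward; lengths in mm; the calibration is good to about 2 mm. A picture is of the moment at which its call begins. camera_model takes no time and is no camera call.
- job_done(): hands the job in; it is judged then, once.
The state is a dict: "time_s": time; "qpos": joint angles; "qvel": joint speeds; "effort": joint torques, N m; "ee_pos": TCP position; "ee_rot": TCP orientation; "force": force on the tool from outside, world axes, zero at the start; "torque": the same for the moment, N m; "gripper_width": finger opening in mm; "gripper_force": force on a finger pad.
Only numpy, scipy, OpenCV 4.12 (cv2) and the standard library are available. Lean on these libraries where they do the work, as an engineer would, in place of code of your own. Each camera call takes 0.05 s, during which the arm holds its last target. There are 200 camera calls.

## Working session

There is one attempt and no reset: what is moved stays moved. The work goes in short steps, Python scripts to look and compute and a shell command to move; the robot and the scene stay as the last step left them, time stands still between calls to the robot, and variables do not carry over. Pictures are saved under pics/ and viewed, at most 10 in all, crops included, and the job is handed in when it is done.

```bash
mkdir -p pics; ls
python3 - <<'E'
from workcell import *
import cv2
for n in("side","top"):
    f=grab_frame(n); cv2.imwrite(f"pics/{n}0.png",f)
    m=camera_model(n); print(n,{k:(v.tolist() if hasattr(v,'tolist') else v) for k,v in m.items()})
print(state())
E
```

```text
pics
side {'fx': 376.86393630307236, 'fy': 376.86393630307236, 'cx': 319.1222946301248, 'cy': 200.92990425036936, 'T': [[0.9559218313437181, 0.22609772024656524, -0.1873319867502039, 439.3839620076262], [-0.2935526050170607, 0.7497155418373989, -0.5930880831842379, -586.2377867593908], [0.0063498384365441194, 0.6219376393391557, 0.7830410285068518, 904.5080768454131], [0.0, 0.0, 0.0, 1.0]]}
top {'fx': 367.23175680728116, 'fy': 367.23175680728116, 'cx': 325.4371426845877, 'cy': 204.19359481306776, 'T': [[-0.020333873711472765, 0.9967043265021066, -0.07853037063371297, 560.5928651026418], [-0.9997353748602457, -0.019424774215591325, 0.012323084018124172, 28.599699362681882], [0.010757036438086749, 0.07876016555756944, 0.9968355543861858, 1153.054378636126], [0.0, 0.0, 0.0, 1.0]]}
{'time_s': 0.1, 'qpos': array([-6.73226325e+01,  1.83457234e+01,  8.96985390e+01,  5.07624268e-04,
        7.20437563e+01, -1.14537641e+00]), 'qvel': array([-0.04517279, -0.01370402, -0.17069734,  0.04848509, -0.04406857,
       -0.04941062]), 'effort': array([-4.10916527e-04, -4.13336384e+01, -2.32509792e+01,  7.28727621e-02,
        4.22264845e-02, -4.94307460e-05]), 'ee_pos': array([ 232.08351613, -525.59416961,  213.23290022]), 'ee_rot': array([-1.79912009e+02, -2.24198987e-03,  2.38225853e+01]), 'force': array([-0.26921453, -0.1129842 ,  0.2016099 ]), 'torque': array([-0.02471705, -0.0140416 , -0.0128808 ]), 'gripper_force': 0.0, 'gripper_width': 91.21990302296456}
```

View pics/side0.png

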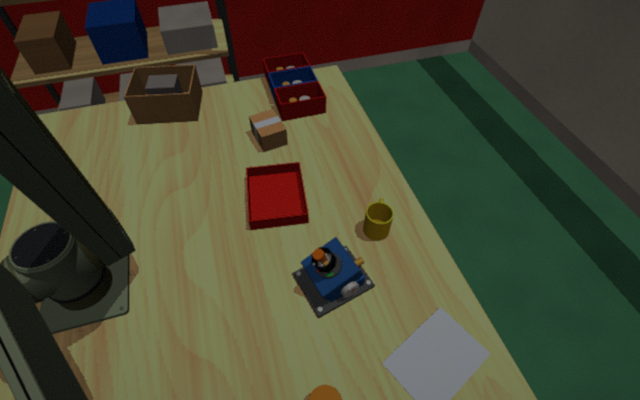

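View pics/top0.png

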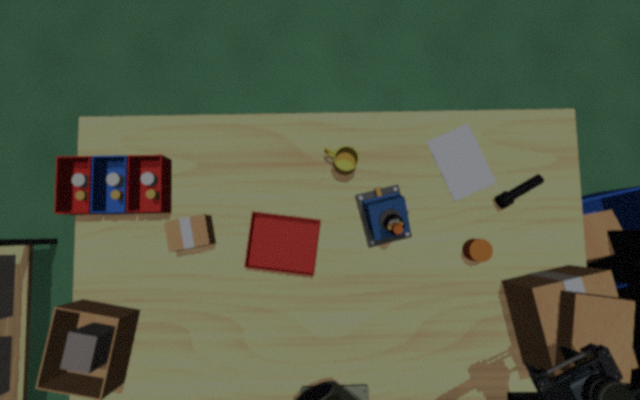

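The side view shows the cap at (319,255) on the stand at about (333,277). The top view shows the cap at (397,228), the tray at (283,244), the mug at (345,160), the spool at (478,250) and the carton at (190,232). Next I'll zoom in on the stand in both views.

```bash
cat > h.py <<'E'
import numpy as np, cv2
from workcell import *
def ray(n,u,v):
    m=camera_model(n); T=np.array(m["T"])
    d=T[:3,:3]@np.array([(u-m["cx"])/m["fx"],-(v-m["cy"])/m["fy"],-1.]); return T[:3,3],d/np.linalg.norm(d)
def onz(n,u,v,z):
    o,d=ray(n,u,v); return o+d*(z-o[2])/d[2]
def tri(a,b):
    (o1,d1),(o2,d2)=ray("side",*a),ray("top",*b)
    s=np.linalg.lstsq(np.c_[d1,-d2],o2-o1,rcond=None)[0]
    p,q=o1+s[0]*d1,o2+s[1]*d2; return (p+q)/2,np.linalg.norm(p-q)
def proj(n,p):
    m=camera_model(n); T=np.array(m["T"]); c=T[:3,:3].T@(np.asarray(p,float)-T[:3,3])
    return m["cx"]-m["fx"]*c[0]/c[2],m["cy"]+m["fy"]*c[1]/c[2]
E
python3 - <<'E'
from h import *
s,t=cv2.imread("pics/side0.png"),cv2.imread("pics/top0.png")
a=cv2.resize(s[230:325,283:383],None,fx=6,fy=6,interpolation=cv2.INTER_CUBIC)
b=cv2.resize(t[175:255,345:425],None,fx=7,fy=7,interpolation=cv2.INTER_CUBIC)
g=lambda i:np.clip(255*(i/255.)**.6,0,255).astype(np.uint8)
cv2.imwrite("pics/sc.png",g(a));cv2.imwrite("pics/tc.png",g(b))
def blobs(i,lo,hi,mn):
    m=cv2.inRange(cv2.cvtColor(i,cv2.COLOR_BGR2HSV),lo,hi)
    n,_,st,c=cv2.connectedComponentsWithStats(m)
    return [(st[k].tolist(),c[k].round(1).tolist()) for k in range(1,n) if st[k,4]>mn]
print("orange s",blobs(s,(5,190,120),(14,255,255),15));print("orange t",blobs(t,(5,190,120),(14,255,255),15))
for i in(t,):
    m=cv2.inRange(cv2.cvtColor(i,cv2.COLOR_BGR2HSV),(0,170,60),(4,255,255))|cv2.inRange(cv2.cvtColor(i,cv2.COLOR_BGR2HSV),(174,170,60),(180,255,255))
    cs,_=cv2.findContours(m,0,2)
    for c in cs:
        if cv2.contourArea(c)>800:
            r=cv2.minAreaRect(c); print("tray",r); print([onz("top",*p,45).round(0).tolist() for p in cv2.boxPoints(r)])
for n,p,z in(("carton",(190,232),70),("mug",(346,160),85),("spool",(478,250),60)): print(n,onz("top",*p,z).round())
E
```

```text
orange s [([313, 249, 10, 10, 65], [317.4, 253.5])]
orange t []
tray ((282.3231201171875, 243.41542053222656), (67.22682189941406, 54.575279235839844), 7.125016689300537)
[[467.0, 257.0, 45.0], [628.0, 236.0, 45.0], [599.0, 35.0, 45.0], [438.0, 58.0, 45.0]]
tray ((144.01055908203125, 183.96099853515625), (35.0324821472168, 56.577362060546875), 1.1233028173446655)
[[636.0, 615.0, 45.0], [809.0, 615.0, 45.0], [805.0, 509.0, 45.0], [632.0, 510.0, 45.0]]
carton [572. 414.  70.]
mug [774. -48.  85.]
spool [ 501. -435.   60.]
```

View pics/sc.png

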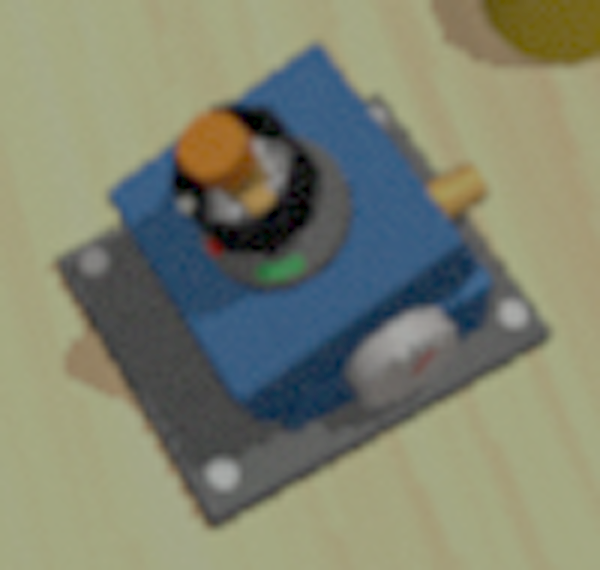

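View pics/tc.png

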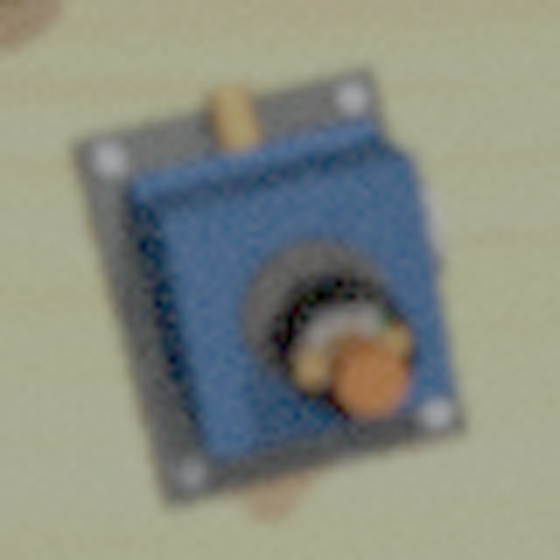

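The crops show four white base-plate screws, the cap, the red dot at side-crop (213,247) and a green dot at (281,269). I'll triangulate the screws for the stand pose and check it against the cap.

```bash
cat >> h.py <<'E'
from scipy.spatial.transform import Rotation as Ro
E
python3 - <<'E'
from h import *
S=lambda x,y:((x+.5)/6-.5+283,(y+.5)/6-.5+230)
Tt=lambda x,y:((x+.5)/7-.5+345,(y+.5)/7-.5+175)
pr={"++":((380,110),(108,160)),"+-":((514,315),(352,97)),"-+":((93,262),(190,472)),"--":((222,475),(437,412))}
P={}
for k,(a,b) in pr.items():
    P[k],e=tri(S(*a),Tt(*b)); print(k,P[k].round(1),round(e,1))
c=sum(P.values())/4; d=P["++"]+P["+-"]-P["-+"]-P["--"]; d2=P["++"]+P["-+"]-P["+-"]-P["--"]
y1,y2=np.degrees([np.arctan2(d[1],d[0]),np.arctan2(-d2[0],d2[1])]); print("c",c,"yaw",y1,y2,np.linalg.norm(d)/2,np.linalg.norm(d2)/2)
cap,e=tri(S(213,147),Tt(371,378)); print("captop",cap,e)
for yaw in(y1,(y1+y2)/2,y2):
    R=Ro.from_euler('ZY',[yaw,-20],degrees=True).as_matrix(); Rz=Ro.from_euler('Z',yaw,degrees=True).as_matrix()
    f=np.r_[c[:2],0]+Rz@[-5,0,95]; top=f+R@[0,0,88]; print(yaw,"face",f,"axis",R[:,2],"pred captop",top)
    for n in("side","top"): print(n,[np.round(proj(n,f+R@q),1).tolist() for q in([0,0,88],[55,55,0],[55,-55,0],[-55,55,0],[-55,-55,0])])
print("obs",S(213,147),Tt(371,378),"face corners side",[np.round(S(*p),1).tolist() for p in((318,42),(470,250),(115,195),(240,400))],"top",[np.round(Tt(*p),1).tolist() for p in((135,195),(380,135),(210,458),(450,410))])
E
```

```text
++ [670.8 -93.6  20.1] 4.2
+- [ 695.5 -203.7   13.6] 0.2
-+ [ 529.6 -126.2   12.3] 1.4
-- [ 554.3 -236.1   14.9] 0.5
c [ 612.55508488 -164.90810582   15.2072343 ] yaw 12.967378769168942 12.635314055599935 144.96743376817267 112.77048834562461
captop [ 568.47038646 -175.03990364  170.89416075] 0.7085308251399103
12.967378769168942 face [ 607.68259497 -166.03008713   95.        ] axis [-0.33329794 -0.07674804  0.93969262] pred captop [ 578.35237629 -172.78391481  177.69295063]
side [[322.2, 250.5], [338.9, 233.3], [363.7, 267.2], [303.1, 258.8], [325.5, 294.6]]
top [[397.1, 225.0], [366.4, 202.3], [403.7, 192.9], [373.8, 237.5], [410.0, 228.3]]
12.801346412384438 face [ 607.67936414 -166.01596288   95.        ] axis [-0.33351894 -0.07578189  0.93969262] pred captop [ 578.32969732 -172.68476888  177.69295063]
side [[322.2, 250.5], [339.0, 233.3], [363.6, 267.3], [303.2, 258.7], [325.5, 294.5]]
top [[397.1, 225.0], [366.4, 202.2], [403.7, 193.0], [373.7, 237.5], [409.9, 228.4]]
12.635314055599935 face [ 607.67617426 -166.00182933   95.        ] axis [-0.33373714 -0.07481509  0.93969262] pred captop [ 578.30730575 -172.58555766  177.69295063]
side [[322.2, 250.5], [339.1, 233.3], [363.6, 267.4], [303.2, 258.7], [325.4, 294.5]]
top [[397.0, 225.0], [366.5, 202.1], [403.8, 193.0], [373.6, 237.4], [409.9, 228.4]]
obs (318.0833333333333, 254.08333333333334) (397.57142857142856, 228.57142857142856) face corners side [[335.6, 236.6], [360.9, 271.2], [301.8, 262.1], [322.6, 296.2]] top [[363.9, 202.4], [398.9, 193.9], [374.6, 240.0], [408.9, 233.1]]
```

Run:
```python
from h import *
R=Ro.from_euler('ZY',[12.8,-20],degrees=True).as_matrix()
f0=np.array([600.,-168,95])
th=np.linspace(0,2*np.pi,60)
cyl=np.array([[13*np.cos(a),13*np.sin(a),z] for a in th for z in(70,88)])
obs={}
for n,(x0,y0,x1,y1) in(("side",(305,240,335,272)),("top",(385,215,412,242))):
    im=np.mean([grab_frame(n).astype(float) for _ in range(6)],0).astype(np.uint8)
    cv2.imwrite(f"pics/{n}avg.png",im)
    c=cv2.resize(im[y0:y1,x0:x1],None,fx=8,fy=8,interpolation=cv2.INTER_CUBIC)
    h=cv2.cvtColor(c,cv2.COLOR_BGR2HSV)
    pts=(np.array([proj(n,f0+R@q) for q in cyl])).astype(np.float32)
    M=cv2.moments(cv2.convexHull(pts)); cm=np.array([M["m10"],M["m01"]])/M["m00"]; off=cm-proj(n,f0+R@[0,0,79])
    for smin,vmin in((170,70),(190,80),(205,90)):
        m=cv2.inRange(h,(4,smin,vmin),(15,255,255)); k,_,st,ce=cv2.connectedComponentsWithStats(m); i=1+np.argmax(st[1:,4])
        px=(ce[i]+.5)/8-.5+(x0,y0); print(n,smin,st[i]/8,px.round(2),"hull area px",M["m00"],st[i,4]/64)
        obs.setdefault(n,[]).append(px-off)
for a,b in zip(obs["side"],obs["top"]):
    p,e=tri(a,b); print("cap centre",p.round(1),round(e,1),"-> face",(p-79*R[:,2]).round(1), "at z169.2 top:",onz("top",*b,169.2).round(1),"side:",onz("side",*a,169.2).round(1))
```

```text
side 170 [  7.625   8.25   13.25   11.75  871.75 ] [318.43 254.03] hull area px 136.77817573677748 108.96875
side 190 [  7.75    8.375  12.25   11.375 767.125] [318.15 253.86] hull area px 136.77817573677748 95.890625
side 205 [  7.875   8.625  11.375  10.875 694.625] [318.04 253.82] hull area px 136.77817573677748 86.828125
top 170 [  7.375   8.75   10.5     9.875 610.125] [396.86 227.92] hull area px 96.1555001239758 76.265625
top 190 [ 8.375  9.375  3.375  6.125 81.875] [394.26 226.7 ] hull area px 96.1555001239758 10.234375Traceback (most recent call last):
  File "<stdin>", line 15, in <module>
    return _wrapfunc(a, 'argmax', axis=axis, out=out, **kwds)
    return bound(*args, **kwds)
ValueError: attempt to get argmax of an empty sequence
```

Run:
```python
from h import *
R=Ro.from_euler('ZY',[12.8,-20],degrees=True).as_matrix()
f0=np.array([600.,-168,95])
th=np.linspace(0,2*np.pi,60)
cyl=np.array([[13*np.cos(a),13*np.sin(a),z] for a in th for z in(70,88)])
obs={}
for n,(x0,y0,x1,y1),S in(("side",(305,240,335,272),(150,160,170)),("top",(385,215,412,242),(140,150,165))):
    im=cv2.imread(f"pics/{n}avg.png")
    h=cv2.cvtColor(cv2.resize(im[y0:y1,x0:x1],None,fx=8,fy=8,interpolation=cv2.INTER_CUBIC),cv2.COLOR_BGR2HSV)
    pts=(np.array([proj(n,f0+R@q) for q in cyl])).astype(np.float32)
    M=cv2.moments(cv2.convexHull(pts)); off=np.array([M["m10"],M["m01"]])/M["m00"]-proj(n,f0+R@[0,0,79])
    for s in S:
        m=cv2.inRange(h,(4,s,70),(13,255,255)); k,_,st,ce=cv2.connectedComponentsWithStats(m); i=1+np.argmax(st[1:,4])
        px=(ce[i]+.5)/8-.5+(x0,y0); print(n,s,st[i,:4]/8,px.round(2),M["m00"],st[i,4]/64,off)
        obs.setdefault(n,[]).append(px-off)
for a,b in zip(obs["side"],obs["top"]):
    p,e=tri(a,b); print("cap centre",p.round(1),round(e,1),"-> face",(p-79*R[:,2]).round(1), "at z169.2 top:",onz("top",*b,169.2).round(1),"side:",onz("side",*a,169.2).round(1))
```

```text
side 150 [ 7.5   8.25 13.25 11.75] [318.24 254.3 ] 136.77817573677748 97.375 [-0.02425191 -0.01446718]
side 160 [ 7.5    8.25  13.125 11.75 ] [318.23 254.3 ] 136.77817573677748 96.859375 [-0.02425191 -0.01446718]
side 170 [ 7.625  8.25  13.    11.75 ] [318.22 254.3 ] 136.77817573677748 96.25 [-0.02425191 -0.01446718]
top 140 [ 7.     8.125 11.125 11.125] [396.98 228.17] 96.1555001239758 85.3125 [0.03751617 0.03143689]
top 150 [ 7.125  8.375 11.    10.625] [396.92 228.12] 96.1555001239758 82.625 [0.03751617 0.03143689]
top 165 [ 7.375  8.625 10.5   10.125] [396.84 228.02] 96.1555001239758 77.046875 [0.03751617 0.03143689]
cap centre [ 569.5 -174.   167.7] 1.2 -> face [ 595.8 -168.    93.5] at z169.2 top: [ 570.  -173.8  169.2] side: [ 568.6 -174.7  169.2]
cap centre [ 569.6 -173.9  167.5] 1.3 -> face [ 595.9 -167.9   93.3] at z169.2 top: [ 570.2 -173.7  169.2] side: [ 568.6 -174.7  169.2]
cap centre [ 569.7 -173.7  167.2] 1.5 -> face [ 596.  -167.7   93. ] at z169.2 top: [ 570.4 -173.5  169.2] side: [ 568.6 -174.7  169.2]
```

```bash
cat >> h.py <<'E'
F=np.array([595.7,-168.2,95.]); RC=Ro.from_euler('ZY',[12.8,-20],degrees=True).as_matrix()
def rep(p=None,Rt=None):
    s=state(); R=Ro.from_euler('xyz',s["ee_rot"],degrees=True).as_matrix(); x=s["ee_pos"]
    l=RC.T@(x-F); rl=Ro.from_matrix(RC.T@R@np.diag([1,-1,-1])).as_rotvec(degrees=True)
    fl=RC.T@s["force"]; tl=RC.T@s["torque"]
    print("t",round(s["time_s"],2),"q",s["qpos"].round(0).tolist(),"\nTCP in coupler",l.round(2),"rot",rl.round(2),"F",fl.round(1),"T",tl.round(2),"w",round(s["gripper_width"],1),"g",round(s["gripper_force"],1))
    if p is not None: print("to go: world",(np.array(p)-x).round(1),"tool",(R.T@(np.array(p)-x)).round(1))
    if Rt is not None: print("rotvec tool",Ro.from_matrix(R.T@Rt).as_rotvec(degrees=True).round(2))
def go(x,y,z,turn=0):
    rep(F+RC@[x,y,z], RC@Ro.from_euler('z',turn,degrees=True).as_matrix()@np.diag([1,-1,-1]))
E
python3 -c "
from h import *
go(0,0,130)"
```

```text
t 0.7 q [-67.0, 18.0, 90.0, 0.0, 72.0, -1.0] 
TCP in coupler [-366.83 -268.4   260.15] rot [ 1.92 19.94 10.91] F [-0.1  0.1  0.1] T [-0.03  0.01 -0.02] w 91.4 g 0.0
to go: world [320.1 348.    3.2] tool [ 433.4 -189.    -3.2]
rotvec tool [-1.92 19.94 10.91]
```

```bash
echo '[{"x": 43, "y": -19, "z": -2}, {"x": 43, "y": -19, "z": -2}, {"x": 43, "y": -19}, {"x": 43, "y": -19}, {"x": 43, "y": -19}, {"x": 43, "y": -19}, {"x": 43, "y": -19}, {"x": 43, "y": -19}]' > mv.in && python3 -m pendant mv.in 91 50; echo '[{"x": 43, "y": -19}, {"x": 43, "y": -19}, {"ax": -0.6, "ay": 6.6, "az": 3.6}, {"ax": -0.6, "ay": 6.6, "az": 3.6}, {"ax": -0.6, "ay": 6.6, "az": 3.6}, {}, {}]' > mv.in && python3 -m pendant mv.in; python3 -c "
from h import *
go(0,0,130)"
```

```text
time_s: 1.5
ee_pos: [486.7, -246.5, 218.2]
ee_rot: [180.0, -0.0, 23.8]
force: [0.2, -0.6, -0.3]
gripper_width: 90.8
gripper_force: 0.0
time_s: 2.2
ee_pos: [548.8, -179.0, 218.5]
ee_rot: [-180.0, -19.8, 12.9]
force: [0.2, -0.6, 0.3]
gripper_width: 91.0
gripper_force: 0.0
t 2.2 q [-26.0, 11.0, 102.0, 16.0, 52.0, 43.0] 
TCP in coupler [-2.940e+00 -1.100e-01  1.325e+02] rot [0.09 0.2  0.12] F [ 0.1 -0.6  0.3] T [-0.05  0.19 -0.07] w 91.0 g 0.0
to go: world [ 3.5  0.9 -1.3] tool [ 2.9 -0.1  2.5]
rotvec tool [-0.09  0.2   0.12]
```

```bash
echo '[{"x": 3, "z": 25, "ay": 0.2}, {"z": 27}, {"z": 27}, {"z": 27}, {}, {}]' > mv.in && python3 -m pendant mv.in
python3 - <<'E'
from h import *
go(0,0,27)
a=grab_frame("side")[225:315,280:380];b=grab_frame("top")[165:255,345:445]
g=lambda i:np.clip(255*(cv2.resize(i,None,fx=4,fy=4,interpolation=cv2.INTER_CUBIC)/255.)**.6,0,255).astype(np.uint8)
cv2.imwrite("pics/g1.png",np.hstack([g(a),g(b)]))
E
```

```text
time_s: 2.8
ee_pos: [588.2, -169.6, 119.6]
ee_rot: [-179.9, -20.0, 13.0]
force: [0.8, 0.0, 0.6]
gripper_width: 91.1
gripper_force: 0.0
t 2.8 q [-24.0, 19.0, 107.0, 19.0, 39.0, 40.0] 
TCP in coupler [ 1.25  0.28 25.74] rot [ 0.14 -0.03  0.18] F [ 0.9 -0.2  0.3] T [ 0.01  0.17 -0.05] w 91.1 g 0.0
to go: world [-1.5 -0.6  0.8] tool [-1.2  0.3 -1.3]
rotvec tool [-0.14 -0.03  0.18]
```

View pics/g1.png

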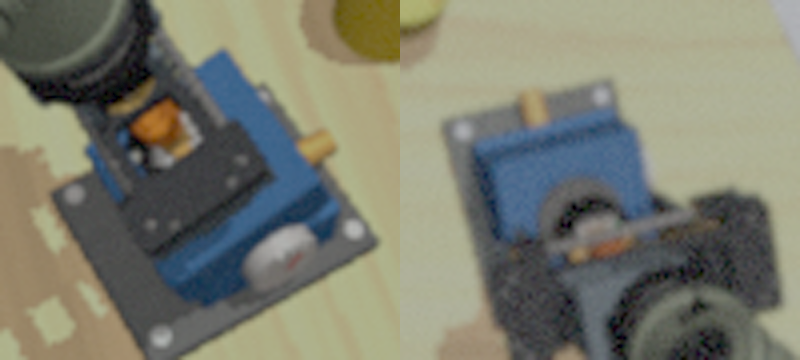

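The fingers straddle the collar with the cap between them, at about (160,125) on the left and (605,245) on the right. Next I'll close gently and check the side force.

```bash
echo '[{"x": -1}, {}, {}, {}, {}, {}]' > mv.in && python3 -m pendant mv.in 40 8; python3 -c "
from h import *
go(0,0,27)"
```

```text
time_s: 3.5
ee_pos: [586.2, -170.6, 119.2]
ee_rot: [180.0, -20.1, 12.9]
force: [-1.3, -3.1, -0.1]
gripper_width: 50.7
gripper_force: 8.0
t 3.5 q [-24.0, 19.0, 107.0, 19.0, 39.0, 40.0] 
TCP in coupler [-0.93 -0.28 26.1 ] rot [ 0.03 -0.07  0.13] F [-1.8 -2.7  0.5] T [-0.4   0.42 -0.01] w 50.7 g 8.0
to go: world [0.5 0.4 1.2] tool [ 0.9 -0.3 -0.9]
rotvec tool [-0.03 -0.07  0.13]
```

```bash
echo '[{"y": 0.6}, {}, {"z": -2}, {"z": -2}, {"z": -2}, {"z": -2}, {}, {}]' > mv.in && python3 -m pendant mv.in 40 50; python3 -c "
from h import *
rep()"
```

```text
time_s: 4.3
ee_pos: [583.9, -171.2, 125.5]
ee_rot: [-179.9, -20.0, 12.9]
force: [6.9, -1.7, -9.6]
gripper_width: 50.2
gripper_force: 50.0
t 4.3 q [-24.0, 18.0, 107.0, 19.0, 40.0, 40.0] 
TCP in coupler [-1.01 -0.28 32.79] rot [ 0.11 -0.04  0.07] F [  2.7  -3.2 -11.2] T [-0.58 -0.22  0.05] w 50.2 g 50.0
```

```bash
echo '[{"y": 0.5, "z": -0.3}, {"az": -4}, {"az": -8}, {"az": -8}, {"az": -8}, {"az": -8}, {"az": -8}, {}]' > mv.in && python3 -m pendant mv.in; python3 -c "
from h import *
rep()";echo '[{"az": -4}, {"az": -4}, {}, {}]' > mv.in && python3 -m pendant mv.in; python3 -c "
from h import *
rep()"
```

```text
time_s: 5.1
ee_pos: [585.2, -173.3, 126.4]
ee_rot: [165.6, -14.2, 58.8]
force: [8.6, -6.8, -10.7]
gripper_width: 50.7
gripper_force: 50.0
t 5.1 q [-24.0, 18.0, 107.0, 19.0, 40.0, -4.0] 
TCP in coupler [ 2.000e-02 -2.620e+00  3.338e+01] rot [-0.15 -0.12 44.22] F [  2.8  -8.6 -12.4] T [-1.17 -0.27  0.02] w 50.7 g 50.0
time_s: 5.5
ee_pos: [585.5, -173.5, 126.6]
ee_rot: [163.7, -12.1, 66.6]
force: [9.1, -5.9, -9.6]
gripper_width: 50.2
gripper_force: 50.0
t 5.5 q [-24.0, 18.0, 107.0, 19.0, 40.0, -12.0] 
TCP in coupler [ 0.39 -2.94 33.47] rot [-0.21 -0.13 52.1 ] F [  3.8  -7.8 -11.7] T [-1.29 -0.36  0.02] w 50.2 g 50.0
```

```bash
echo '[{"x": -1, "y": 2.4}, {"az": -2}, {}, {}]' > mv.in && python3 -m pendant mv.in; python3 -c "
from h import *
rep()";echo '[{"z": 1.5}, {"z": 1.5}, {}, {}]' > mv.in && python3 -m pendant mv.in; python3 -c "
from h import *
rep()"
```

```text
time_s: 5.9
ee_pos: [585.7, -173.5, 126.1]
ee_rot: [163.6, -11.7, 68.6]
force: [7.0, -2.0, -9.4]
gripper_width: 50.3
gripper_force: 50.0
t 5.9 q [-24.0, 18.0, 107.0, 19.0, 40.0, -14.0] 
TCP in coupler [ 0.42 -2.97 32.97] rot [ 0.09 -0.1  54.07] F [  2.7  -3.5 -11. ] T [-0.51 -0.32  0.11] w 50.3 g 50.0
time_s: 6.3
ee_pos: [586.0, -173.5, 125.5]
ee_rot: [163.5, -11.7, 68.6]
force: [-3.1, -2.3, 5.9]
gripper_width: 50.2
gripper_force: 50.0
t 6.3 q [-24.0, 18.0, 107.0, 19.0, 40.0, -14.0] 
TCP in coupler [ 0.49 -2.99 32.31] rot [ 5.000e-02 -1.300e-01  5.411e+01] F [-1.3 -1.6  6.7] T [-0.18  0.4  -0.01] w 50.2 g 50.0
```

Firm ridge contact at 54°. I'll slide along it in small turns and stop when it drops.

```bash
cat > chk.py <<'E'
from h import *
s=state(); R=Ro.from_euler('xyz',s["ee_rot"],degrees=True).as_matrix()
f=(RC.T@s["force"]); z=(RC.T@(s["ee_pos"]-F))[2]; r=Ro.from_matrix(RC.T@R@np.diag([1,-1,-1])).as_rotvec(degrees=True)[2]
print(round(s["time_s"],1),"turn",r.round(1),"z",z.round(2),"F",f.round(1)); raise SystemExit(1 if f[2]<-3 else 0)
E
echo '[{"z": -0.6}, {"az": -2}, {}]' > mv.in && python3 -m pendant mv.in >/dev/null; python3 chk.py \
&& echo '[{"az": -2}, {}]' > mv.in && python3 -m pendant mv.in >/dev/null && python3 chk.py \
&& echo '[{"az": -2}, {}]' > mv.in && python3 -m pendant mv.in >/dev/null && python3 chk.py \
&& echo '[{"az": -2}, {}]' > mv.in && python3 -m pendant mv.in >/dev/null && python3 chk.py \
&& echo '[{"az": -2}, {}]' > mv.in && python3 -m pendant mv.in >/dev/null && python3 chk.py \
&& echo '[{"az": -2}, {}]' > mv.in && python3 -m pendant mv.in >/dev/null && python3 chk.py \
&& echo '[{"az": -2}, {}]' > mv.in && python3 -m pendant mv.in >/dev/null && python3 chk.py
```

```text
6.6 turn 56.1 z 32.33 F [-0.8 -0.9  5.3]
6.8 turn 58.1 z 32.29 F [-1.4 -2.7  5.5]
7.0 turn 60.1 z 32.23 F [-0.7 -2.2  5.2]
7.2 turn 62.0 z 32.19 F [ 0.4 -1.4  5. ]
7.4 turn 64.0 z 32.07 F [ 1.2 -3.8  4.8]
7.6 turn 66.0 z 31.92 F [ 1.8 -3.3  2.6]
7.8 turn 68.0 z 31.6 F [ 3.7 -3.4 -0.8]
```

```bash
echo '[{"az": -1}, {"z": 1}, {}]' > mv.in && python3 -m pendant mv.in >/dev/null; python3 chk.py; echo '[{"z": 1}, {}]' > mv.in && python3 -m pendant mv.in >/dev/null; python3 chk.py
```

```text
8.1 turn 69.0 z 29.85 F [ 5.4 -3.5 -5.8]
8.3 turn 69.0 z 29.04 F [ 4.7 -3.8 -5.7]
```

```bash
echo '[{"z": 1}, {"z": 1}, {}]' > mv.in && python3 -m pendant mv.in >/dev/null; python3 chk.py; echo '[{"z": 1}, {}, {}]' > mv.in && python3 -m pendant mv.in >/dev/null; python3 chk.py
```

```text
8.6 turn 69.1 z 27.64 F [ 4.2 -4.  -2.5]
8.9 turn 69.1 z 26.97 F [ 4.7 -3.5  1.2]
```

```bash
echo '[{"z": 1}, {}, {}]' > mv.in && python3 -m pendant mv.in >/dev/null; python3 chk.py; echo '[{}, {}, {}, {}, {}, {}]' > mv.in && python3 -m pendant mv.in 85;  python3 - <<'E'
from h import *
rep()
E
```

```text
9.2 turn 69.1 z 26.23 F [ 5.7 -3.6  2.7]
time_s: 9.8
ee_pos: [587.7, -172.7, 119.1]
ee_rot: [161.3, -7.2, 83.1]
force: [-0.8, -0.1, 0.5]
gripper_width: 85.0
gripper_force: 0.0
t 9.8 q [-24.0, 19.0, 107.0, 19.0, 39.0, -29.0] 
TCP in coupler [-0.03 -2.58 25.68] rot [ 0.13 -0.11 69.08] F [-0.6  0.   0.7] T [-0.07  0.11  0.05] w 85.0 g 0.0
```

```bash
echo '[{"z": -20}, {"z": -40}, {"z": -40}, {"x": -30, "y": 20, "z": -30}, {"x": -30, "y": 20}, {"x": -30, "y": 20}, {}]' > mv.in && python3 -m pendant mv.in 90
python3 - <<'E'
from h import *
rep()
a=np.mean([grab_frame("side")[235:305,290:360].astype(float) for _ in range(4)],0).astype(np.uint8);b=np.mean([grab_frame("top")[190:250,365:425].astype(float) for _ in range(4)],0).astype(np.uint8)
g=lambda i,k:np.clip(255*(cv2.resize(i,(400,400),interpolation=cv2.INTER_CUBIC)/255.)**.6,0,255).astype(np.uint8)
cv2.imwrite("pics/g2.png",np.hstack([g(a,4),g(b,4)]))
E
```

```text
time_s: 10.5
ee_pos: [591.4, -284.8, 249.6]
ee_rot: [161.1, -7.0, 82.9]
force: [-0.5, 0.9, -0.0]
gripper_width: 90.0
gripper_force: 0.0
t 10.5 q [-34.0, 17.0, 89.0, 17.0, 61.0, -32.0] 
TCP in coupler [  24.72 -112.73  155.56] rot [-1.400e-01 -6.000e-02  6.897e+01] F [-0.3  0.9  0.1] T [-0.01  0.1   0.01] w 90.0 g 0.0
```

View pics/g2.png

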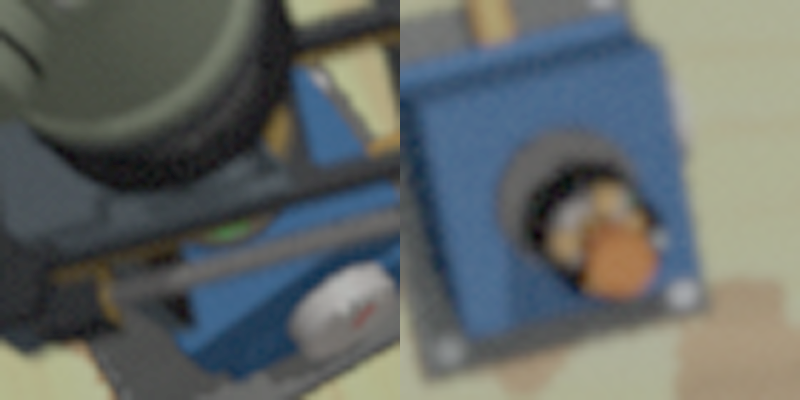

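Top view: the collar is turned, with the stripe now at (658,240), and it is down against the flange. The adaptor is still in. Next I'll grip the cap.

```bash
python3 -c "
from h import *
go(1.5,-0.5,118,69)"
```

```text
t 10.9 q [-34.0, 17.0, 89.0, 17.0, 61.0, -32.0] 
TCP in coupler [  24.11 -107.6   155.77] rot [ 0.1  -0.13 69.14] F [ 0.1 -0.9  0.7] T [-0.03  0.12  0.01] w 89.8 g 0.0
to go: world [-31.9 102.6 -43.2] tool [ 91.9 -59.3  38. ]
rotvec tool [-0.01 -0.16  0.14]
```

```bash
echo '[{"x": 30, "y": -20}, {"x": 30, "y": -20}, {"x": 32, "y": -19}, {"z": 38}, {}, {}]' > mv.in && python3 -m pendant mv.in 80 ; python3 -c "
from h import *
go(1.5,-0.5,65,69)"
```

```text
time_s: 11.5
ee_pos: [558.3, -177.9, 206.4]
ee_rot: [161.3, -7.2, 83.1]
force: [-0.2, -0.2, 1.8]
gripper_width: 80.3
gripper_force: 0.0
t 11.5 q [-26.0, 12.0, 103.0, 16.0, 51.0, -27.0] 
TCP in coupler [  1.84  -1.18 117.91] rot [ 0.14 -0.11 69.12] F [ 0.4 -0.1  1.7] T [-0.07  0.13  0.01] w 80.3 g 0.0
to go: world [ 17.2   4.6 -49.8] tool [ 0.4 -0.5 52.9]
rotvec tool [-0.05 -0.16  0.12]
```

```bash
echo '[{"y": -0.5, "z": 26}, {"z": 27}, {}, {}]' > mv.in && python3 -m pendant mv.in ; echo '[{}, {}, {}, {}, {}, {}]' > mv.in && python3 -m pendant mv.in 15 10; python3 -c "
from h import *
go(1.5,-0.5,65,69)"
```

```text
time_s: 11.9
ee_pos: [576.2, -174.8, 157.5]
ee_rot: [161.2, -7.1, 83.1]
force: [0.7, -1.2, -0.1]
gripper_width: 80.0
gripper_force: 0.0
time_s: 12.5
ee_pos: [575.6, -174.0, 156.5]
ee_rot: [161.2, -7.1, 83.1]
force: [0.5, -0.2, -0.1]
gripper_width: 34.8
gripper_force: 0.0
t 12.5 q [-25.0, 16.0, 105.0, 18.0, 44.0, -28.0] 
TCP in coupler [ 1.45 -1.2  64.94] rot [ 0.07 -0.12 69.1 ] F [ 0.4 -0.3 -0.2] T [0.02 0.11 0.  ] w 34.8 g 0.0
to go: world [-0.1  0.7  0.1] tool [ 0.7 -0.2 -0.1]
rotvec tool [ 0.01 -0.13  0.1 ]
```

```bash
echo '[{}, {}, {}, {}, {}]' > mv.in && python3 -m pendant mv.in 15 25; python3 chk.py; echo '[{"z": -4}, {"z": -4}, {}, {}]' > mv.in && python3 -m pendant mv.in; python3 chk.py
```

```text
time_s: 13.0
ee_pos: [575.6, -174.0, 156.4]
ee_rot: [161.2, -7.1, 83.1]
force: [-1.1, -0.0, 0.9]
gripper_width: 25.5
gripper_force: 25.0
13.0 turn 69.1 z 64.82 F [-0.7  0.2  1.3]
time_s: 13.4
ee_pos: [572.7, -174.6, 163.9]
ee_rot: [161.2, -7.1, 83.1]
force: [-0.4, 0.2, -1.2]
gripper_width: 25.3
gripper_force: 25.0
13.4 turn 69.1 z 72.9 F [-0.7  0.3 -1. ]
```

```bash
echo '[{"z": -10}, {"z": -15}, {"z": -15}, {"z": -20}, {"z": -20}, {}]' > mv.in && python3 -m pendant mv.in
python3 - <<'E'
from h import *
rep()
Rt=Ro.from_euler('xyz',[180,0,83],degrees=True).as_matrix()
rep((533,147,170),Rt)
s=state();print("in upright tool axes", Rt.T@(np.array([533,147,170])-s["ee_pos"]))
cv2.imwrite("pics/g3.png",np.vstack([cv2.resize(grab_frame("side")[200:330,240:400],None,fx=3,fy=3)]))
E
```

```text
time_s: 14.0
ee_pos: [546.9, -181.8, 242.6]
ee_rot: [160.9, -7.0, 83.1]
force: [1.3, -0.3, -2.8]
gripper_width: 25.4
gripper_force: 25.0
t 14.0 q [-27.0, 9.0, 101.0, 16.0, 55.0, -26.0] 
TCP in coupler [  2.95  -2.41 155.95] rot [-0.27 -0.21 69.14] F [ 0.2 -0.6 -3. ] T [-0.06  0.28  0.03] w 25.4 g 25.0
t 14.0 q [-27.0, 9.0, 101.0, 16.0, 55.0, -26.0] 
TCP in coupler [  2.95  -2.41 155.95] rot [-0.27 -0.21 69.14] F [ 0.2 -0.6 -3. ] T [-0.06  0.28  0.03] w 25.4 g 25.0
to go: world [-13.9 328.8 -72.6] tool [313.4 -86.9  88. ]
rotvec tool [19.08 -6.96 -1.07]
in upright tool axes [324.60362509 -53.89134522  72.55103829]
```

View pics/g3.png

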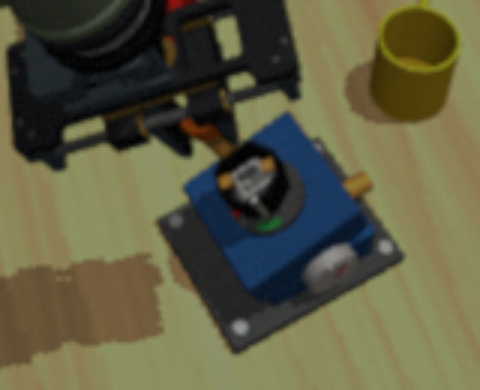

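The adaptor is clear of the socket at (215,135). The collar sits home with its stripe by the green dot at (270,220). I'll turn upright and carry it to the tray.

```bash
echo '[{"ax": 6.4, "ay": -2.3, "az": -0.4}, {"ax": 6.4, "ay": -2.3, "az": -0.4}, {"ax": 6.3, "ay": -2.3, "az": -0.3}, {"x": 40, "y": -7}, {"x": 40, "y": -7}, {"x": 40, "y": -7}, {"x": 40, "y": -7}, {"x": 40, "y": -7}]' > mv.in && python3 -m pendant mv.in >/dev/null;  echo '[{"x": 40, "y": -7}, {"x": 40, "y": -7}, {"x": 40, "y": -5, "z": 10}, {"x": 5, "z": 20}, {"z": 30}, {}, {}]' > mv.in && python3 -m pendant mv.in
python3 - <<'E'
from h import *
Rt=Ro.from_euler('xyz',[180,0,83],degrees=True).as_matrix()
rep((533,147,51),Rt)
E
```

```text
time_s: 15.55
ee_pos: [531.2, 148.5, 179.7]
ee_rot: [-179.6, -0.1, 83.1]
force: [-0.2, 0.1, -1.1]
gripper_width: 25.3
gripper_force: 25.0
t 15.55 q [14.0, 18.0, 96.0, 0.0, 67.0, 21.0] 
TCP in coupler [ 35.77 323.11  77.07] rot [12.73 17.58 69.45] F [-0.5  0.1 -0.9] T [-0.03 -0.07 -0.02] w 25.3 g 25.0
to go: world [   1.8   -1.5 -128.7] tool [ -1.6   3.  128.6]
rotvec tool [-0.45 -0.13  0.08]
```

```bash
echo '[{"x": -1, "y": 3, "z": 35}, {"z": 35}, {"z": 35}, {"z": 20}, {"z": 6}, {}, {}]' > mv.in && python3 -m pendant mv.in; echo '[{"z": 1}, {"z": 1}, {"z": 1}, {"z": 1}, {}, {}]' > mv.in && python3 -m pendant mv.in
```

```text
time_s: 16.25
ee_pos: [535.3, 147.8, 51.2]
ee_rot: [-179.9, -0.3, 83.1]
force: [-0.5, 0.5, -1.5]
gripper_width: 25.1
gripper_force: 25.0
time_s: 16.85
ee_pos: [533.6, 147.6, 45.3]
ee_rot: [-179.7, -0.2, 83.1]
force: [0.1, -0.0, -2.1]
gripper_width: 25.2
gripper_force: 25.0
```

```bash
for i in 1; do echo '[{"z": 1}, {"z": 1}, {"z": 1}, {"z": 1}, {}]' > mv.in && python3 -m pendant mv.in | grep -E "pos|force:"; echo '[{"z": 1}, {"z": 1}, {}, {}]' > mv.in && python3 -m pendant mv.in| grep -E "pos|force:"; done
```

```text
ee_pos: [533.5, 147.6, 41.1]
force: [0.5, 0.2, -1.8]
gripper_force: 25.0
ee_pos: [533.7, 147.7, 39.6]
force: [-0.9, -0.6, 1.4]
gripper_force: 25.0
```

```bash
echo '[{"z": 0.7}, {}, {}]' > mv.in && python3 -m pendant mv.in; echo '[{}, {}, {}, {}, {}]' > mv.in && python3 -m pendant mv.in 70;  echo '[{"z": -15}, {"z": -25}, {"z": -40}, {"z": -40}, {"x": -40}, {"x": -40}, {}, {}]' > mv.in && python3 -m pendant mv.in
python3 - <<'E'
from h import *
a=cv2.resize(grab_frame("side")[150:320,225:385],None,fx=3,fy=3);b=cv2.resize(grab_frame("top")[150:300,225:425],(480,360))
b=cv2.copyMakeBorder(b,0,510-360,0,0,0)[:, :310]
cv2.imwrite("pics/g4.png",np.hstack([a,b]))
E
```

```text
time_s: 18.05
ee_pos: [533.9, 147.8, 39.6]
ee_rot: [-179.7, -0.2, 83.1]
force: [-2.3, -0.5, 6.1]
gripper_width: 25.4
gripper_force: 25.0
time_s: 18.55
ee_pos: [533.6, 147.6, 38.5]
ee_rot: [-179.7, -0.2, 83.1]
force: [-0.2, -0.3, 0.3]
gripper_width: 62.4
gripper_force: 0.0
time_s: 19.35
ee_pos: [524.6, 67.3, 158.4]
ee_rot: [-179.7, -0.2, 83.0]
force: [0.3, 0.7, -0.4]
gripper_width: 70.2
gripper_force: 0.0
```

View pics/g4.png

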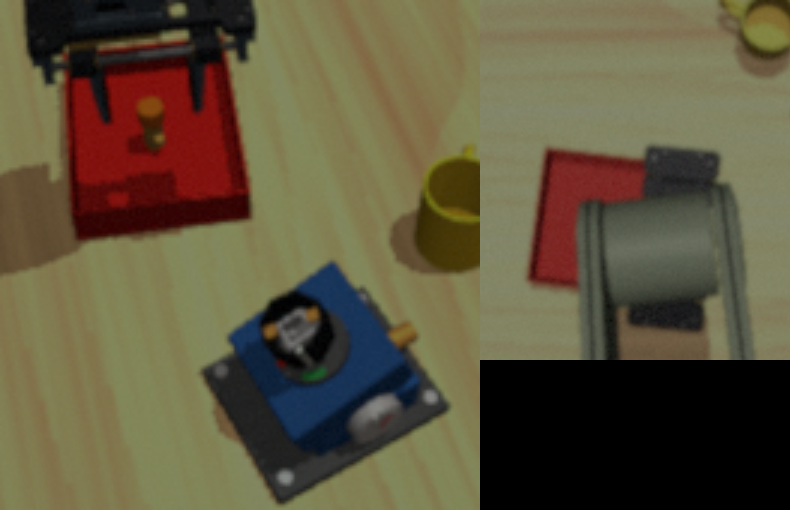

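The adaptor stands in the tray at (151,122). The collar is home and turned, at (297,330), and the gripper is clear of everything.

```bash
python3 -c "
from workcell import *
print(job_done())"
```

```text
the job is handed in; nothing more can be done
None
```

The job is handed in at about 19 s of the 58 s allowed: the collar dropped into its release notch at about 69° (1.2 rad), and the adaptor was drawn out, set down still gripped and let go standing in the red tray; no verdict was returned.

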